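# Close a filter cell with its keyed collar

## Robot

A 6-joint arm with a two-finger parallel gripper is mounted at the origin on a cart in front of the work surface, level with it; the furniture and walls round the work are solid. World frame = base frame: x ahead of the robot, y to its left, z up, the work surface at z = 0. Lengths are in mm, angles in degrees, forces in N, time in s.
With the tool pointing down it reaches from about 350 to 850 mm from the base axis. Payload 8.1 kg.
Tool frame: the origin (TCP) lies midway between the tips of the shut fingers; the grasp point (between the pads) lies 19 mm behind it; x points along the fingers, y is the direction in which the jaws open and shut, and the axes are right-handed (so a half turn about x gives the same grasp; the last joint's range is limited). The gripper opens to 85 mm and grips with 20 to 120 N. Pads are 22 mm wide; open, the fingers measure 114 mm over their backs; the gripper's body (76 mm by 85 mm) begins 54 mm behind the grasp point. The pads swing forward as they close: fully open they stand 13 mm farther back than shut.
Start: joints at [62.372, 7.471, 85.268, -0, 87.261, -4.893], TCP at [231.861, 553.395, 231.292] pointing down, gripper open.
Joint ranges: [-169.43, 169.43], [-51.17, 129.36], [1.28, 143.12], [-76.62, 256.62], [0, 156.53], [-152.29, 152.29]. Speed limits (degrees/s): [136.94, 136.94, 159.86, 180, 180, 180].

## Interface

Orientations are given as [roll, pitch, yaw] about the fixed x, y, z axes, in that order (R = Rz(yaw) Ry(pitch) Rx(roll)).
In Python, from bench import r gives the robot as it stands.
- The arm moves only by the tool move_arm, never from a script. Its argument "deltas" is a list of rows, each a list of 2 entries, a list of its own where there are three numbers: the shift along the tool's x, y, z in mm, then the turn about the tool's x in degrees. A call has 1 to 12 rows; each row is the pose to reach, as a shift and turn from the pose measured when the call began, along the tool's axes at that moment; what a row does not reach only later rows make up. A row lasts 1/8 s, in which the tool goes at most 62.5 mm and 10.7 degrees, less where a joint would pass 70% of its speed; a pose out of reach is approached as far as the arm can. A call with a gripper value outside its range is refused whole. "jaw" is the opening, from -1 (shut) to 1 (fully open), set as the call begins (left out, the last holds). The fingers move at their own pace and stop on an object; "squeeze" is the grip in N (left out, the last holds). Time passes only in rows, so rows that repeat a pose let the fingers close. It gives the time, the measured TCP pose, the force and the opening at its end, in the units of the state.
- r.sense(): the state, without advancing time (a new reading comes with each control period).
- r.snapshot(name): name is "side" or "top" or "wrist"; returns (picture, depth): 480x640x3 uint8, red, green, blue; 480x640 float32, mm along the optical axis (not along the pixel's ray), 0 where there is no reading.
- r.get_calibration(name): a dict with "fovy" (degrees; the focal length in pixels is half the picture's height over the tangent of half this angle, whatever the lens; pixels are square), "cx", "cy" (the principal point, pixels), "position" and "attitude" of the camera in the world; the wrist camera has in their place "tool_from_camera" (4x4, takes a point from camera to tool coordinates, whose origin is the TCP and whose axes are the tool frame's). Camera axes: x right, y down, z forward; pixel columns grow to the right and rows downward; lengths in mm; the calibration is good to about 2 mm. The wrist camera is an equidistant fisheye: a pixel r from the principal point sees the ray r / f radians off the axis. A picture is of the moment at which its call begins: read the wrist's pose just before it. get_calibration takes no time and is no camera call.
- r.hand_in(): hands the job in, once; it reports no verdict.
The state is a dict: "time": time; "joint_pos": joint angles; "qd": joint speeds; "joint_efforts": joint torques, N m; "tool_pos": TCP position; "tcp_rot": TCP orientation; "ft_force": force on the tool from outside, world axes, zero at the start; "wrist_torque": the same for the moment, N m; "finger_gap": finger opening in mm.
Only numpy, scipy, OpenCV 4.12 (cv2) and the standard library are available. Lean on these libraries where they do the work, as an engineer would, in place of code of your own. Each camera call takes 0.05 s, during which the arm holds its last target. There are 200 camera calls.

## Task

Complete the filter pack by setting the loose copper-faced filter plate squarely on top of the plate already sitting on the filter cell's neck. Then lower the knurled collar over the pack and neck, turn it until one of its hidden keyways drops over the neck's pin, and push it fully home against the spring without forcing it. Finish while still gripping the collar and holding it pushed home; do not disturb the vial, brass weight and metal tin.

Things in the scene. Friction and masses are not known exactly. Their poses are not given: they have to be found in the camera images.
- cell_neck (a point): Centre of the top of the filter cell's neck, on the cell's upright axis, 62 mm above the bench, z up. The steel neck is 38 mm across, chamfered at the top, and rises from a flat shoulder 30 mm above the bench. A sprung brass seat stands over it, and one key pin sticks out of its side.
- seat (a joint): Sprung seat, brass disc 29 mm across. 0 = fully up, its top 8 mm above the neck's top; in m, grows as it is pressed down, stop at 0.007. The spring takes 5 N to start and 1.2 N more per mm, and lifts the collar when the push ends. With both plates in and the collar fully home it reads about 0.005.
- plate_low_mid (a point): Lower filter plate, loose steel disc 34 mm across, 12 mm thick with a dark perforated face, already lying centred on the sprung seat. Point at its centre, 6 mm above its underside; z up.
- plate_top_mid (a point): Upper filter plate, loose steel disc 34 mm across, 12 mm thick, with a copper-coloured perforated face, lying flat on the bench, about 45 g. Point at its centre, 6 mm above its underside; z up.
- collar_mid (a point): Loose knurled aluminium collar: cap open below, 62 mm across, 66 mm high, 0.13 to 0.25 kg, dark ribs round the side, blue disc on top; stands upright on the bench. Point at its centre, 33 mm above its lower rim; z up. Off the keyways its rim stands on the pin (this point 20 mm above the neck's top); fully home, rim on the shoulder, this point is 1 mm above the neck's top.
- vial_mid (a point): Bystander: glass vial with black cap, 24 mm across, 57 mm high. Point at its centre, 28 mm up. Leave alone.
- weight_mid (a point): Bystander: brass balance weight, 28 mm across, 38 mm high. Point at its centre, 19 mm up. Leave alone.
- tin_mid (a point): Bystander: open grey metal tin, 53 mm across, 40 mm high. Point at its centre, 20 mm up. Leave alone.
- collar: The same collar, its origin at the centre of its lower rim. Inside, the lowest 24 mm are lands with a 41 mm bore, split by four keyways 12 mm wide, 90 degrees apart; their direction cannot be seen and is not given. At most a quarter turn brings one over the pin (play 0.13 rad each side); the collar then goes down 14 mm freely to the plates and 5 mm more against the spring.
- cell: The filter cell, fixed to the bench: dark foot 80 mm across, 12 mm high; aluminium barrel 64 mm across up to the flat shoulder 30 mm above the bench. Origin on its axis at bench level; x points along the small brass outlet nipple, which sticks out level from the barrel to 56 mm off the axis, 21 mm up.
- key_pin: The neck's fixed key pin, 6 mm thick, sticking out sideways to 23.5 mm off the axis; its top side is 49 mm above the bench. Origin on the cell's axis at bench level; x points outward along the pin. Its direction varies.

How it is judged:
By the outcome, as a careful person would: the job done as asked, in the order asked, and still so for the second after the job is handed in, while the arm keeps its last pose, push and grip.
It also fails if it takes over 48 s, if anything falls off the work surface, if the arm or the gripper's body presses on something with over 40 N, if the wrist force passes 120 N, or if a joint passes its speed limit or range.

## Working session

There is one attempt and no reset: what is moved stays moved. The work goes in short steps, Python scripts to look and compute and a tool call to move; the robot and the scene stay as the last step left them, time stands still between calls to the robot, and variables do not carry over. Pictures are saved under pics/ and viewed, about 8 in all and at most 12, crops included, and the job is handed in when it is done.

Besides the shell and the picture viewer there is one more tool, called after "Emit:" by a JSON object that holds its "op" and its "data", one argument or row to a line. move_arm: Moves the arm, as the interface text tells. Its arguments: {"type":"object","properties":{"deltas":{"type":"array","items":{"type":"array"}},"jaw":{"type":"number"},"squeeze":{"type":"number"}},"required":["deltas"]}

```bash
mkdir -p pics; ls; cat > h.py <<'E'
from bench import r
import numpy as np, cv2
from scipy.spatial.transform import Rotation as R
def snap(n,f):
    s=r.sense(); p,d=r.snapshot(n); cv2.imwrite(f'pics/{f}.png',p[:,:,::-1]); np.savez(f'pics/{f}.npz',p=p,d=d,pos=s['tool_pos'],rot=s['tcp_rot']); return p,d,s
E
python3 - <<'E'
from h import *
for n in('side','top','wrist'):
    c=r.get_calibration(n); print(n,c)
    snap(n,n+'0')
a=cv2.imread('pics/top0.png');print(r.sense())
E
```

```text
pics
side {'fovy': 47.15806224697157, 'cx': 328.97779660430973, 'cy': 236.6352958122954, 'position': array([ 420.28117777, 1117.08434634,  543.82164657]), 'attitude': array([-1.14734338e+02,  3.76942405e-02, -1.74169130e+02])}
top {'fovy': 42.55573503275152, 'cx': 318.8938244892704, 'cy': 236.19272813870654, 'position': array([ 312.99957279,  138.2911845 , 1273.39561105]), 'attitude': array([-169.82515018,   -0.54264924,  -89.89880146])}
wrist {'fovy': 65.70646984690485, 'cx': 320.20894807542084, 'cy': 240.22712185046336, 'tool_from_camera': array([[ 1.65398248e-03, -3.19615025e-01,  9.47546041e-01,
        -1.43217942e+02],
       [ 9.99998576e-01,  2.10288806e-04, -1.67460851e-03,
        -4.10350362e-01],
       [ 3.35971714e-04,  9.47547461e-01,  3.19614918e-01,
        -8.21135196e+01],
       [ 0.00000000e+00,  0.00000000e+00,  0.00000000e+00,
         1.00000000e+00]])}
{'time': 0.15, 'joint_pos': array([ 6.23712460e+01,  7.50888720e+00,  8.53150423e+01,  2.64974483e-04,
        8.72615188e+01, -4.89049892e+00]), 'qd': array([ 0.0027453 , -0.12479408, -0.27726965,  0.01582161, -0.19789097,
       -0.00829607]), 'joint_efforts': array([ 7.32200497e-04, -5.70066726e+01, -5.01152873e+01, -2.01225853e-04,
        9.75760486e-03, -6.10991492e-05]), 'tool_pos': array([231.66764796, 553.00835808, 230.44571969]), 'tcp_rot': array([ -95.06795643,   89.9145513 , -117.80622437]), 'ft_force': array([-0.73465641, -0.2645668 ,  0.64964511]), 'wrist_torque': array([-0.03275665,  0.04896724,  0.02509545]), 'finger_gap': 85.56382358110294}
```

View pics/side0.png

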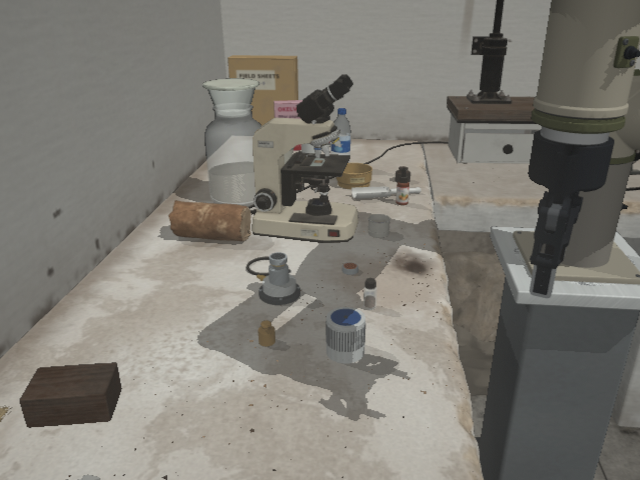

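View pics/top0.png

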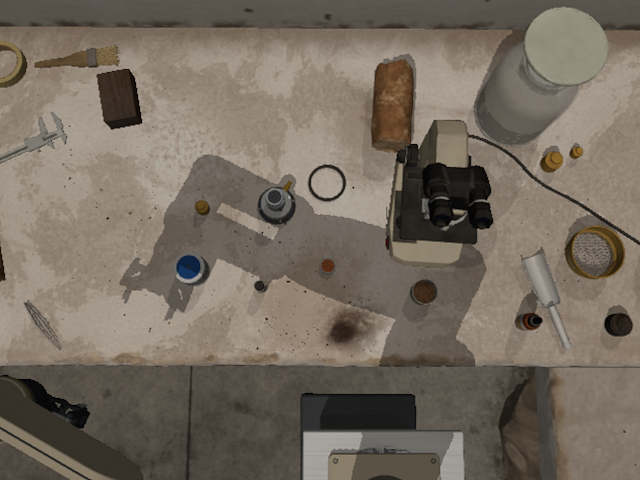

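Side: cell (279,275), copper plate (351,268), vial (370,292), collar (346,335), weight (266,333). Top: cell (276,203), collar's blue disc (190,268), plate (327,266), vial (260,286), weight (202,207), tin (424,291).

```bash
cat >> h.py <<'E'
def ray(n,u,v,pos=None,rot=None):
    c=r.get_calibration(n); f=240/np.tan(np.radians(c['fovy']/2)); x=(u-c['cx']);y=(v-c['cy'])
    if n!='wrist':
        return np.array(c['position']), R.from_euler('xyz',c['attitude'],degrees=True).apply([x/f,y/f,1])
    q=np.hypot(x,y);t=q/f; k=np.sin(t)/max(q,1e-9)
    T=c['tool_from_camera']; W=R.from_euler('xyz',rot,degrees=True)
    return W.apply(T[:3,3])+pos, W.apply(T[:3,:3]@[x*k,y*k,np.cos(t)])
def atz(n,u,v,z,**k):
    o,d=ray(n,u,v,**k); return (o+d*(z-o[2])/d[2])
def cloud(f,n):
    Z=np.load(f'pics/{f}.npz'); d=Z['d']; c=r.get_calibration(n); F=240/np.tan(np.radians(c['fovy']/2))
    v,u=np.mgrid[:480,:640]; x=u-c['cx'];y=v-c['cy']
    if n!='wrist':
        P=np.stack([x/F*d,y/F*d,d],-1).reshape(-1,3)
        P=R.from_euler('xyz',c['attitude'],degrees=True).apply(P)+c['position']
    else:
        q=np.hypot(x,y)+1e-9;t=q/F
        P=np.stack([x/q*np.tan(t)*d,y/q*np.tan(t)*d,d],-1).reshape(-1,3)
        T=c['tool_from_camera']; P=P@T[:3,:3].T+T[:3,3]
        P=R.from_euler('xyz',Z['rot'],degrees=True).apply(P)+Z['pos']
    return P.reshape(480,640,3),Z['p']
E
python3 - <<'E'
from h import *
for n,pts in dict(top=dict(cell=(274,197,94),plate=(327,266,12),collar=(190,268,66),vial=(260,286,57),weight=(202,207,38),tin=(424,291,20)),side=dict(cell=(279,256,94),plate=(351,264,12),collar=(347,316,66),vial=(370,281,57),weight=(266,322,38),tin=(379,220,40))).items():
    P,_=cloud(n+'0',n)
    for k,(u,v,z) in pts.items(): print(n,k,atz(n,u,v,z).round(),P[v,u].round())
P,p=cloud('top0','top')
p=p.astype(int)
m=(p[...,2]>p[...,0]+60)&(P[...,2]>50)&(P[...,2]<80);m[350:]=0;print('blue',m.sum(),P[m].mean(0))
m=(p[...,0]>p[...,2]+45)&(abs(np.mgrid[:480,:640][1]-327)<10)&(abs(np.mgrid[:480,:640][0]-266)<10);print('cu',m.sum(),P[m].mean(0))
m=(np.hypot(P[...,0]-P[197,274,0],P[...,1]-P[197,274,1])<60);
for a,b in((80,100),(25,35)):
    k=m&(P[...,2]>a)&(P[...,2]<b);print(a,k.sum(),P[k].mean(0),P[k].min(0),P[k].max(0))
a=cv2.resize(cv2.imread('pics/top0.png')[170:240,240:320],None,fx=8,fy=8,interpolation=2)
b=cv2.resize(cv2.imread('pics/side0.png')[240:310,240:310],None,fx=8,fy=8,interpolation=2)[:, :]
cv2.imwrite('pics/c1.png',cv2.resize(np.hstack([a,b]),(800,373)))
E
```

```text
top cell [603. 216.  94.] [606. 217.  82.]
top plate [477. 110.  12.] [477. 110.  12.]
top collar [465. 381.  66.] [465. 381.  65.]
top vial [431. 243.  57.] [431. 244.  54.]
top weight [595. 367.  38.] [595. 367.  38.]
top tin [425. -88.  20.] [425. -86.  28.]
side cell [602. 238.  94.] [605. 221.  85.]
side plate [478. 100.  12.] [478. 102.  13.]
side collar [467. 381.  66.] [467. 384.  68.]
side vial [435. 248.  57.] [435. 251.  58.]
side weight [601. 369.  38.] [601. 371.  39.]
side tin [425. -75.  40.] [ 425. -114.   23.]
blue 147 [456.94506931 388.54370165  66.5215776 ]
cu 122 [478.33814546 109.13238149  12.3882993 ]
80 187 [605.90079237 217.36323965  83.08800481] [590.13597561 200.61112092  80.06172757] [622.02295387 232.68974431  88.7566837 ]
25 397 [603.25170794 214.31560102  29.67577662] [574.38175364 185.33869436  25.07289534] [653.39762298 249.1157926   34.61591873]
```

View pics/c1.png

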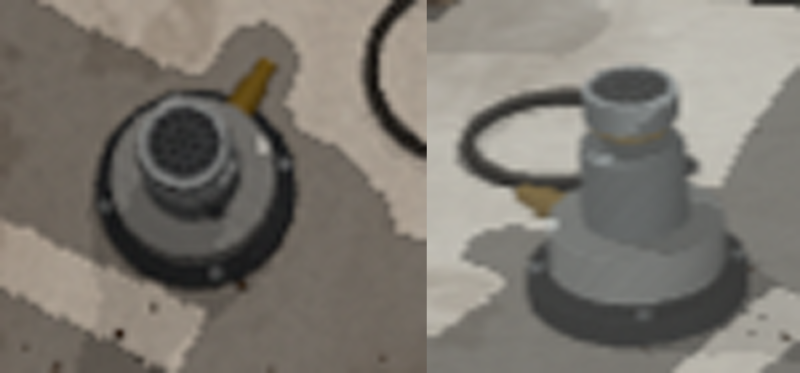

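```bash
cat >> h.py <<'E'
def todelta(target):
    s=r.sense(); W=R.from_euler('xyz',s['tcp_rot'],degrees=True)
    return W.inv().apply(np.array(target)-s['tool_pos']).round(1)
E
python3 - <<'E'
from h import *
s=r.sense(); print(R.from_euler('xyz',s['tcp_rot'],degrees=True).as_matrix().round(3)); print(todelta([478,109,130]),todelta([478,109,231]))
E
```

```text
[[-0.001  0.387  0.922]
 [-0.001  0.922 -0.387]
 [-1.    -0.001 -0.   ]]
[ 100.9 -314.1  398.8] [-1.000e-01 -3.143e+02  3.988e+02]
```

Emit:
{"op": "move_arm", "data": {
  "deltas": [
    [[0,-31,40],0],
    [[0,-79,100],0],
    [[0,-126,160],0],
    [[0,-173,220],0],
    [[0,-220,280],0],
    [[20,-267,340],0],
    [[40,-314,399],0],
    [[60,-314,399],0],
    [[60,-314,399],0],
    [[60,-314,399],0]
  ],
  "jaw": 1,
  "squeeze": 40
}}

```text
time: 1.4
tool_pos: [477.8, 107.2, 169.2]
tcp_rot: [-129.8, 89.8, -152.7]
ft_force: [0.1, 0.4, 0.9]
finger_gap: 85.3
```

```bash
python3 - <<'E'
from h import *
snap('wrist','w1'); s=r.sense(); print(s['time'],s['tool_pos'],s['joint_pos'],s['qd'].round(2),s['ft_force'])
P,p=cloud('w1','wrist');p=p.astype(int)
m=(p[...,0]>p[...,2]+40)&(P[...,2]>8)&(P[...,2]<18)&(np.hypot(P[...,0]-478,P[...,1]-109)<40)
print(m.sum(),P[m].mean(0),P[m].min(0),P[m].max(0))
m=(P[...,2]>8)&(P[...,2]<18)&(np.hypot(P[...,0]-478,P[...,1]-109)<40)
print(m.sum(),P[m].mean(0),P[m].min(0),P[m].max(0))
print(np.median(P[(P[...,2]<6)&(np.hypot(P[...,0]-478,P[...,1]-109)<100)],0))
E
```

```text
1.45 [477.85701372 108.47491302 170.13526796] [ 6.83164272e+00 -7.49423906e+00  1.06675813e+02 -5.36683083e-02
  8.09711760e+01 -6.03056428e+01] [ 2.08 -1.15 -0.59  0.35  0.28  0.49] [ 0.22147437 -0.12475449  0.44816644]
761 [478.95823384 109.51327041  12.96194284] [465.12601879  95.51755349  10.92000344] [493.07657519 123.16773545  15.05515674]
1214 [478.44284925 109.81328808  12.77924445] [462.18627584  93.37108945   8.01748607] [495.56428425 126.30145331  15.05515674]
[469.18707119 112.41582962   0.49085783]
```

View pics/w1.png

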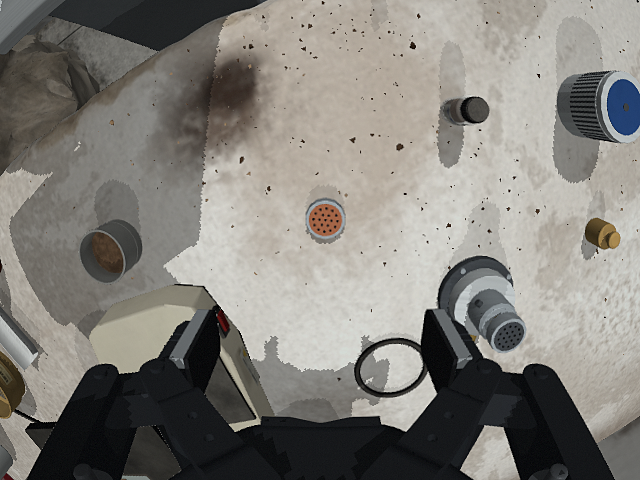

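Plate at px (325,219), measured (479,110) with top at 12.8 mm – matches its size. Descend.

Emit:
{"op": "move_arm", "data": {
  "deltas": [
    [[50,1,0],0],
    [[100,1.5,0.5],0],
    [[135,1.5,0.5],0],
    [[155,1.5,0.5],0],
    [[165,1.5,0.5],0],
    [[169,1.5,0.5],0],
    [[169,1.5,0.5],0]
  ],
  "jaw": 0.2
}}

```text
time: 2.33
tool_pos: [479.1, 109.9, 2.0]
tcp_rot: [-119.0, 89.9, -141.9]
ft_force: [-0.1, 0.4, 0.6]
finger_gap: 51.4
```

```bash
python3 - <<'E'
from h import *
snap('wrist','w2'); s=r.sense(); print(s['time'],s['tool_pos'],s['ft_force'],s['finger_gap'])
cv2.imwrite('pics/w2c.png',cv2.resize(cv2.imread('pics/w2.png')[200:400,180:460],(800,571)))
E
```

```text
2.375 [479.3048587  109.77045399   2.18319339] [ 0.19397072 -0.42617027  0.00952966] 51.35448177103333
```

View pics/w2c.png

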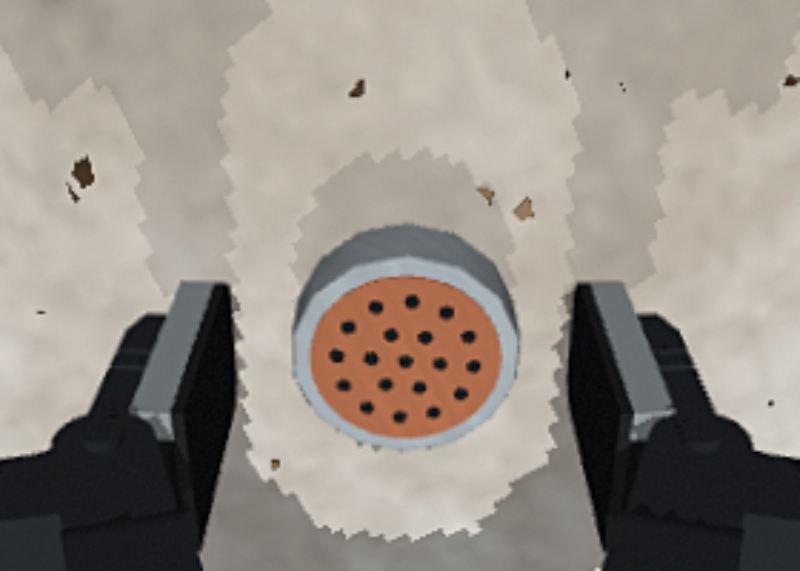

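Plate centred between the pads (crop centre (405,352), pad tips ~(205/600, 283–410)). Close, then lift.

Emit:
{"op": "move_arm", "data": {
  "deltas": [
    [[0.5,0,0],0],
    [[0.5,0,0],0],
    [[0.5,0,0],0],
    [[0.5,0,0],0],
    [[0.5,0,0],0],
    [[0.5,0,0],0],
    [[-10,0,0],0],
    [[-40,0,0],0],
    [[-80,0,0],0],
    [[-130,0,0],0],
    [[-130,0,0],0],
    [[-130,0,0],0]
  ],
  "jaw": -1,
  "squeeze": 40
}}

```text
time: 3.88
tool_pos: [479.5, 109.9, 132.5]
tcp_rot: [-74.5, 89.9, -97.4]
ft_force: [0.6, 0.4, -1.0]
finger_gap: 30.7
```

```bash
python3 - <<'E'
from h import *
snap('wrist','w3'); s=r.sense(); print(s['time'],s['tool_pos'],s['tcp_rot'],s['ft_force'],s['finger_gap'],todelta([605.5,217,132]))
P,p=cloud('w3','wrist');p=p.astype(int)
W=R.from_euler('xyz',s['tcp_rot'],degrees=True); L=W.inv().apply((P-s['tool_pos']).reshape(-1,3)).reshape(P.shape)
m=(p[...,0]>p[...,2]+40)&(np.linalg.norm(P-s['tool_pos'],axis=2)<35)
print('plate in tool',m.sum(),L[m].mean(0),L[m].min(0),L[m].max(0))
for a,b in((79,90),(26,34)):
  m=(P[...,2]>a)&(P[...,2]<b)&(np.hypot(P[...,0]-605,P[...,1]-217)<33)
  print(m.sum(),P[m].mean(0),P[m].min(0),P[m].max(0))
u=np.vstack([cv2.resize(cv2.imread('pics/w3.png')[180:420,160:640],(800,400)),])
cv2.imwrite('pics/w3c.png',u)
E
```

```text
3.925 [478.74386419 109.78143951 131.43891035] [-128.68556322   89.86308748 -151.53082253] [-0.07955891  0.46933977 -0.65497007] 30.433876127096326 [ -0.9 148.   75.2]
plate in tool 2661 [-11.05022885  -0.31018388  -0.72753067] [-12.90513253 -14.23077269 -14.21458378] [-9.07613004 13.52248288 13.70019107]
1138 [605.35208925 215.98039204  82.54134498] [589.79627356 199.82265391  79.05911555] [624.74243646 233.38788302  84.69534815]
1813 [595.45960411 212.52855057  30.29991454] [575.28472413 184.84964179  26.00714236] [634.61429163 248.97265966  33.99624307]
```

View pics/w3c.png

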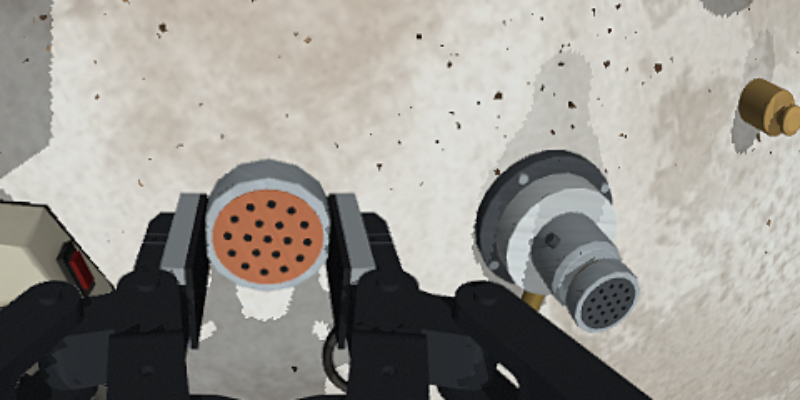

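Emit:
{"op": "move_arm", "data": {
  "deltas": [
    [[0,12,6],0],
    [[0,45,23],0],
    [[0,85,43],0],
    [[0,120,61],0],
    [[0,140,71],0],
    [[0,148,75.5],0],
    [[10,148,75.5],0],
    [[15,148,75.5],0],
    [[15,148,75.5],0]
  ]
}}

```text
time: 5.05
tool_pos: [604.6, 216.1, 114.9]
tcp_rot: [-134.1, 89.7, -157.0]
ft_force: [0.0, 0.1, 0.2]
finger_gap: 31.0
```

```bash
python3 - <<'E'
from h import *
snap('wrist','w4'); snap('side','s4'); snap('top','t4'); s=r.sense(); print(s['time'],s['tool_pos'],s['tcp_rot'],s['ft_force'],s['finger_gap'])
P,p=cloud('w4','wrist');p=p.astype(int);Z=np.load('pics/w4.npz')
W=R.from_euler('xyz',Z['rot'],degrees=True); L=W.inv().apply((P-Z['pos']).reshape(-1,3)).reshape(P.shape)
m=(p[...,0]>p[...,2]+40)&(np.linalg.norm(P-Z['pos'],axis=2)<35)
print('plate in tool',m.sum(),L[m].mean(0),P[m].mean(0))
m=(P[...,2]>26)&(P[...,2]<34)&(np.hypot(P[...,0]-605,P[...,1]-217)<40)
print(m.sum(),P[m].mean(0),P[m].min(0),P[m].max(0))
a=cv2.resize(cv2.imread('pics/w4.png')[180:420,180:460],(400,343))
b=cv2.resize(cv2.imread('pics/side0.png')[190:300,220:348],(400,343),interpolation=2);b=cv2.resize(cv2.imread('pics/s4.png')[190:300,220:348],(400,343),interpolation=2)
cv2.imwrite('pics/c4.png',np.hstack([a,b]))
E
```

```text
5.2 [605.73361748 216.56507176 116.45314964] [-124.46760124   89.89027986 -147.33627575] [ 0.44911396 -1.00586053 -0.3025889 ] 30.58171416002307
plate in tool 2646 [-9.98134459 -0.65168478 -1.32155109] [603.2140291  216.0531497  124.90449303]
3272 [597.12622875 221.4880253   30.64518521] [575.43649519 185.54436509  26.01779112] [637.09788801 248.74290515  33.96143865]
```

View pics/c4.png

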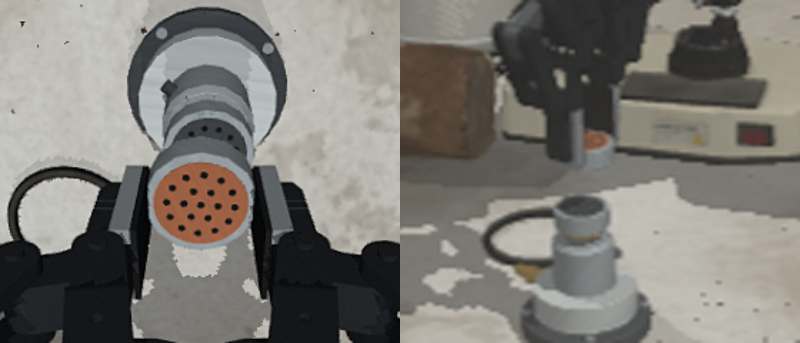

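```bash
cat > fit.py <<'E'
from h import *
from scipy.optimize import least_squares
def rim(P,z,rad,c0,tol=2.5):
    m=(abs(P[...,2]-z)<tol)&(np.hypot(P[...,0]-c0[0],P[...,1]-c0[1])<rad+7)
    e=m&~(cv2.erode(m.astype(np.uint8),np.ones((3,3)))>0)
    Q=P[e][:,:2]; c=np.array(c0,float)
    Q=Q[abs(np.hypot(*(Q-c).T)-rad)<5]
    f=least_squares(lambda q:np.hypot(Q[:,0]-q[0],Q[:,1]-q[1])-q[2],[*c,rad],loss='soft_l1',f_scale=.5)
    return f.x.round(1),len(Q)
E
python3 - <<'E'
from fit import *
for n,cam in(('w1','wrist'),('w3','wrist'),('w4','wrist'),('top0','top'),('side0','side')):
    P,p=cloud(n,cam); print(n,'shoulder',rim(P,30,32,(606,217)),'foot',rim(P,12,40,(606,217)),'plate',rim(P,82,17,(606,217)))
P,p=cloud('w4','wrist'); p=p.astype(int); print('cu', rim(P,P[203*0+320,320,2] if 0 else 125.5,17,(603.5,216)))
for n,cam in(('w1','wrist'),('w3','wrist'),('top0','top'),('w4','wrist')):
    P,p=cloud(n,cam); print(n,'collar',rim(P,66,31,(465,382),3))
for i in range(4): print(r.sense()['tool_pos'])
E
```

```text
w1 shoulder (array([606.5, 216.6,  30.7]), 220) foot (array([606.3, 216.6,  37.8]), 226) plate (array([607. , 216.4,  16. ]), 182)
w3 shoulder (array([607.1, 216.7,  30.9]), 275) foot (array([607. , 216.6,  38.6]), 256) plate (array([607.1, 216.7,  16.2]), 184)
w4 shoulder (array([607.3, 217.2,  31.1]), 352) foot (array([607.3, 217.1,  38.7]), 455) plate (array([606.8, 217.4,  15.8]), 189)
top0 shoulder (array([606.4, 217.1,  29.8]), 121) foot (array([606.2, 217.1,  37.6]), 144) plate (array([606.4, 217.5,  14.7]), 73)
side0 shoulder (array([608.6, 217. ,  30.8]), 92) foot (array([608.5, 217.3,  38.1]), 97) plate (array([608.3, 216.9,  15.4]), 65)
cu (array([603.1, 215.9,  16.3]), 482)
w1 collar (array([468.5, 383.9,  30. ]), 203)
w3 collar (array([468.4, 384.5,  30.5]), 120)
top0 collar (array([466.1, 383.9,  28.7]), 171)
w4 collar (array([466.8, 381.8,  32.8]), 1)
[605.73361748 216.56507176 116.45314964]
[605.73361748 216.56507176 116.45314964]
[605.73361748 216.56507176 116.45314964]
[605.73361748 216.56507176 116.45314964]
```

Emit:
{"op": "move_arm", "data": {
  "deltas": [
    [[5,1.5,1.5],0],
    [[15,2.5,2.8],0],
    [[22,2.5,2.8],0],
    [[25,2.5,2.8],0],
    [[25,2.5,2.8],0],
    [[25,2.5,2.8],0]
  ]
}}

```text
time: 5.95
tool_pos: [609.4, 217.8, 91.7]
tcp_rot: [-119.4, 89.9, -142.3]
ft_force: [0.1, 0.3, -0.2]
finger_gap: 30.8
```

```bash
python3 - <<'E'
from fit import *
snap('wrist','w5'); snap('side','s5'); s=r.sense(); print(s['time'],s['tool_pos'],s['ft_force'],s['finger_gap'])
P,p=cloud('w5','wrist');p=p.astype(int);Z=np.load('pics/w5.npz');print(Z['pos'])
m=(p[...,0]>p[...,2]+40)&(np.linalg.norm(P-Z['pos'],axis=2)<35); c=P[m].mean(0);print(c)
print('cu',rim(P,c[2],17,c[:2]),'shoulder',rim(P,30,32,(607,217)),'foot',rim(P,12,40,(607,217)))
P,p=cloud('s5','side');p=p.astype(int)
m=(p[...,0]>p[...,2]+40)&(np.linalg.norm(P-Z['pos'],axis=2)<35); print('side cu',m.sum(),P[m].mean(0));
a=cv2.resize(cv2.imread('pics/w5.png')[180:420,180:460],(400,343))
b=cv2.resize(cv2.imread('pics/s5.png')[220:306,230:330],(400,343),interpolation=2)
cv2.imwrite('pics/c5.png',np.hstack([a,b]))
E
```

```text
6.05 [609.53586353 217.82754929  91.89253453] [ 0.44683282 -0.2810381   0.01358744] 30.389891049554652
[609.4310898  217.79483251  91.72028156]
[607.96319891 217.70902197 101.71198129]
cu (array([607.9, 217.7,  16.4]), 464) shoulder (array([607.3, 217.1,  31.1]), 394) foot (array([607.3, 217. ,  38.8]), 506)
side cu 38 [603.23110862 215.95275945 100.27317445]
```

View pics/c5.png

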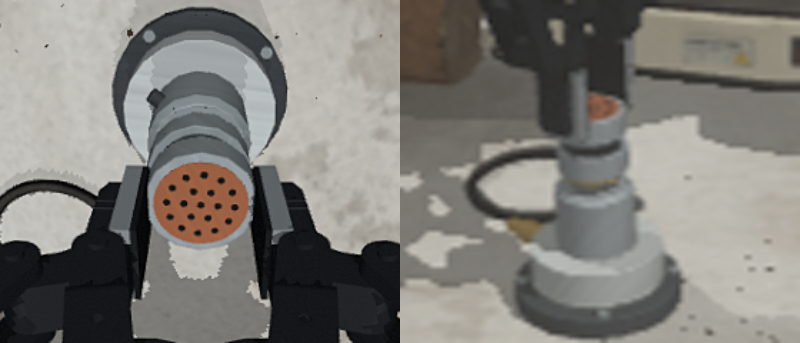

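Emit:
{"op": "move_arm", "data": {
  "deltas": [
    [[2,-0.6,-0.3],0],
    [[5,-0.6,-0.3],0],
    [[6.5,-0.6,-0.3],0],
    [[6.8,-0.6,-0.3],0],
    [[7,-0.6,-0.3],0],
    [[7,-0.6,-0.3],0]
  ]
}}

```text
time: 6.8
tool_pos: [609.0, 217.4, 85.0]
tcp_rot: [-112.3, 89.9, -135.2]
ft_force: [-1.7, -0.2, 1.2]
finger_gap: 30.9
```

Emit:
{"op": "move_arm", "data": {
  "deltas": [
    [[0.4,0,0],0],
    [[0.8,0,0],0],
    [[0.8,0,0],0]
  ]
}}

```text
time: 7.18
tool_pos: [609.1, 217.4, 84.5]
tcp_rot: [-106.8, 89.9, -129.6]
ft_force: [-3.0, -1.0, 5.1]
finger_gap: 30.8
```

```bash
python3 - <<'E'
from fit import *
snap('wrist','w6'); s=r.sense(); print(s['time'],s['tool_pos'],s['ft_force'],s['finger_gap'])
P,p=cloud('w6','wrist');p=p.astype(int);Z=np.load('pics/w6.npz');print(Z['pos'])
m=(p[...,0]>p[...,2]+40)&(np.linalg.norm(P-Z['pos'],axis=2)<35); c=P[m].mean(0);print(c)
print('cu',rim(P,c[2],17,c[:2]),'shoulder',rim(P,30,32,(607,217)),'foot',rim(P,12,40,(607,217)))
E
```

```text
7.225 [609.11725458 217.38995374  84.45109352] [-2.63173665 -0.7841405   4.40036772] 31.038237171372096
[609.07696148 217.44507076  84.47976361]
[607.59876743 217.357541    94.52738033]
cu (array([607.5, 217.3,  16.3]), 524) shoulder (array([607.1, 217.4,  31. ]), 397) foot (array([607.2, 217.1,  38.8]), 477)
```

Seated (4–5 N, top 94.5). Release and rise.

Emit:
{"op": "move_arm", "data": {
  "deltas": [
    [[-0.3,0,0],0],
    [[-0.3,0,0],0],
    [[-0.3,0,0],0],
    [[-0.3,0,0],0],
    [[-10,0,0],0],
    [[-35,0,0],0],
    [[-70,0,0],0],
    [[-80,0,0],0],
    [[-80,0,0],0]
  ],
  "jaw": 0.2
}}

```text
time: 8.35
tool_pos: [609.7, 217.7, 165.4]
tcp_rot: [10.4, 89.9, -12.4]
ft_force: [-0.2, -0.3, -0.4]
finger_gap: 50.9
```

```bash
python3 - <<'E'
from fit import *
snap('wrist','w7'); s=r.sense(); print(s['time'],s['tool_pos'],s['ft_force'],s['finger_gap'],s['joint_pos'].round())
P,p=cloud('w7','wrist')
m=(p[...,0]>p[...,2].astype(int)+40)&(np.hypot(P[...,0]-607,P[...,1]-217)<25)&(P[...,2]>80);c=P[m].mean(0);print(c,P[m].std(0))
print('cu',rim(P,c[2],17,c[:2]),'shoulder',rim(P,30,32,(607,217)),'foot',rim(P,12,40,(607,217)),'collar',rim(P,66,31,(467,384),3))
print(todelta([468,384,165]))
cv2.imwrite('pics/w7c.png',cv2.imread('pics/w7.png')[60:440])
E
```

```text
8.4 [608.96749648 217.39023796 163.92144424] [-1.30171445  0.10517397  1.18965617] 50.96999861255149 [ 15.  17.  82.  -0.  82. -52.]
[607.41711474 216.93617839  94.99134626] [7.03551715 7.05097701 0.62140441]
cu (array([607.5, 217.1,  16.2]), 234) shoulder (array([607.4, 217.1,  30.9]), 284) foot (array([607.2, 217. ,  38.7]), 390) collar (array([468.6, 384.5,  30.3]), 111)
[  -1.1   98.7 -194.6]
```

View pics/w7c.png

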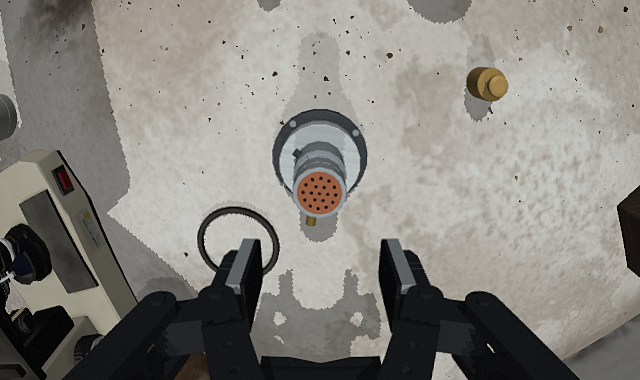

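Plate is concentric with the cell to 0.2 mm. Next go over to the collar, turning the tool 90° to also detect any camera–tool bias.

Emit:
{"op": "move_arm", "data": {
  "deltas": [
    [[0,6,-12],5],
    [[0,20,-40],15],
    [[0,40,-80],25],
    [[0,60,-120],35],
    [[0,80,-160],45],
    [[0,93,-183],55],
    [[0,98,-193],65],
    [[0,98.7,-194.6],75],
    [[0,98.7,-194.6],85],
    [[0,98.7,-194.6],90],
    [[0,98.7,-194.6],90],
    [[0,98.7,-194.6],90]
  ],
  "jaw": 1
}}

```text
time: 9.9
tool_pos: [467.5, 383.6, 162.7]
tcp_rot: [-29.5, 89.8, -142.3]
ft_force: [-0.7, -0.1, -0.0]
finger_gap: 85.5
```

```bash
python3 - <<'E'
from fit import *
snap('wrist','w8'); s=r.sense(); print(s['time'],s['tool_pos'],s['ft_force'],s['finger_gap'],s['joint_pos'].round())
print(R.from_euler('xyz',s['tcp_rot'],degrees=True).as_matrix().round(3))
P,p=cloud('w8','wrist');print(np.load('pics/w8.npz')['pos'])
print('shoulder',rim(P,30,32,(607,217)),'foot',rim(P,12,40,(607,217)),'collar',rim(P,66,31,(467,384),3))
m=(np.hypot(P[...,0]-467,P[...,1]-384)<28)&(P[...,2]>50);print(P[m].mean(0))
P,p=cloud('w7','wrist');Q=P-[607.2,217,0];q=np.hypot(Q[...,0],Q[...,1]);m=(q>20.5)&(q<25)&(Q[...,2]>36)&(Q[...,2]<51);print('pin',m.sum(),P[m].mean(0),np.degrees(np.arctan2(*(Q[m].mean(0)[[1,0]]))))
E
```

```text
9.95 [467.64847085 383.69456021 163.05664495] [ 0.00971094 -0.19388734 -0.74205804] 85.18716748064193 [35. 11. 89. -0. 81. 57.]
[[-0.002  0.922 -0.387]
 [-0.002 -0.387 -0.922]
 [-1.    -0.001  0.002]]
[467.51471294 383.61917737 162.73983626]
shoulder (array([607.3, 217.8,  30.7]), 242) foot (array([607.3, 217.6,  38.6]), 232) collar (array([468.7, 385.4,  30.2]), 403)
[470.69626132 392.86723119 196.69911768]
pin 18 [588.45792586 207.00227651  48.69827739] -151.92287067659709
```

Emit:
{"op": "move_arm", "data": {
  "deltas": [
    [[20,0.8,-1.7],0],
    [[60,0.8,-1.7],0],
    [[100,0.8,-1.7],0],
    [[130,0.8,-1.7],0],
    [[140,0.8,-1.7],0],
    [[143,0.8,-1.7],0],
    [[143,0.8,-1.7],0],
    [[143,0.8,-1.7],0]
  ]
}}

```text
time: 10.95
tool_pos: [469.8, 385.5, 21.6]
tcp_rot: [76.7, 90.0, -36.1]
ft_force: [-0.2, 0.1, 0.3]
finger_gap: 85.8
```

Emit:
{"op": "move_arm", "data": {
  "deltas": [
    [[0,0,0],0],
    [[0,0,0],0],
    [[0,0,0],0],
    [[0,0,0],0],
    [[0,0,0],0],
    [[-10,0,0],0],
    [[-40,0,0],0],
    [[-80,0,0],0],
    [[-110,0,0],0],
    [[-115,0,0],0],
    [[-115,0,0],0],
    [[-115,0,0],0]
  ],
  "jaw": -1,
  "squeeze": 60
}}

```text
time: 12.45
tool_pos: [468.7, 384.7, 134.4]
tcp_rot: [-29.9, 89.8, -142.6]
ft_force: [0.2, -0.3, -2.1]
finger_gap: 61.1
```

```bash
python3 - <<'E'
from fit import *
snap('wrist','w9'); s=r.sense(); print(s['time'],s['tool_pos'],s['ft_force'],s['finger_gap'],s['joint_pos'].round())
P,p=cloud('w9','wrist');Z=np.load('pics/w9.npz');print(Z['pos'])
W=R.from_euler('xyz',Z['rot'],degrees=True); L=W.inv().apply((P-Z['pos']).reshape(-1,3)).reshape(P.shape)
m=(p[...,2].astype(int)>p[...,0]+60)&(np.linalg.norm(L,axis=2)<80);c=L[m].mean(0);print('blue tool',m.sum(),c,L[m].min(0),L[m].max(0))
zt=Z['pos'][2]-c[0];print('ztop',zt,rim(P,zt,31,P[m].mean(0)[:2]),'shoulder',rim(P,30,32,(607,217)))
print(todelta([607.6,217.4,162]))
cv2.imwrite('pics/w9c.png',cv2.imread('pics/w9.png'))
E
```

```text
12.5 [468.72809444 384.72329629 134.48350504] [-0.23817546 -0.03173849 -2.51409921] 60.87153573885922 [35. 12. 90. -0. 78. 57.]
[468.67982106 384.67539882 134.40174909]
blue tool 5878 [-43.53190925  -0.32096106 -13.22397245] [-74.32852195 -30.32391682 -30.03822044] [23.21032179 43.91661153 24.30213647]
ztop 177.9336583341633 (array([471.9, 393.8,  31.6]), 444) shoulder (array([607.4, 217.7,  30.8]), 203)
[-27.5 192.8 100.6]
```

View pics/w9c.png

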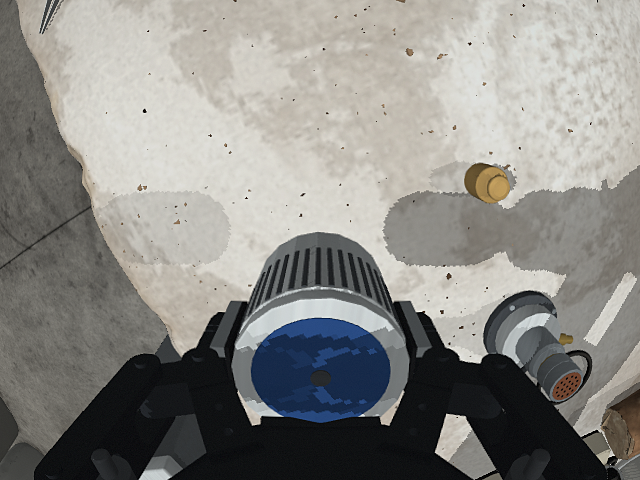

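Collar held (blue top, centre mark at px (320,377)); cell with copper plate on top at (560,370), weight untouched.

```bash
python3 - <<'E'
from fit import *
Z=np.load('pics/w9.npz');P,p=cloud('w9','wrist')
W=R.from_euler('xyz',Z['rot'],degrees=True)
L=W.inv().apply((P-Z['pos']).reshape(-1,3)).reshape(P.shape)
print(L[378,300:341:10].round(1),L[345:400:10,320].round(1))
x0=np.median(L[340:400,290:350,0]);print(x0)
for v in(376,378): print(W.inv().apply(atz('wrist',320,v,Z['pos'][2]-x0,pos=Z['pos'],rot=Z['rot'])-Z['pos']))
p=p.astype(int)
m=(p[...,2]>p[...,0]+40)&(abs(L[...,0]-x0)<4); e=m&~(cv2.erode(m.astype(np.uint8),np.ones((3,3)))>0)
e[400:]=0; Q=L[e][:,1:]; q=np.hypot(Q[:,0],Q[:,1]); Q=Q[q>17]
f=least_squares(lambda t:np.hypot(Q[:,0]-t[0],Q[:,1]-t[1])-t[2],[0,0,23],loss='soft_l1',f_scale=.5);print('blue fit',f.x,len(Q))
E
```

```text
[[-43.   -7.    2.3]
 [-44.7  -3.5   0.8]
 [-44.7  -0.1   0.8]
 [-44.4   3.3   1.1]
 [-43.6   6.7   1.8]] [[-44.3  -0.1 -12.7]
 [-44.   -0.1  -8.5]
 [-43.8  -0.1  -4.1]
 [-44.9  -0.1  -0.7]
 [-44.3  -0.1   4.4]
 [-43.8  -0.1   9.6]]
-43.92411765901298
[-43.92244337  -0.11828631   0.58418964]
[-43.91975931  -0.11886259   1.4907191 ]
blue fit [2.02628499e-02 9.43678228e-01 2.33893836e+01] 395
```

Emit:
{"op": "move_arm", "data": {
  "deltas": [
    [[-4,10,5],0],
    [[-6,35,18],0],
    [[-6,75,39],0],
    [[-6,115,59],0],
    [[-6,150,77],0],
    [[-4,177,91],0],
    [[0,190,98],0],
    [[5,193,99.5],0],
    [[8,193,99.5],0],
    [[8,193,99.5],0]
  ]
}}

```text
time: 13.75
tool_pos: [607.2, 219.2, 125.8]
tcp_rot: [-38.5, 89.7, -151.2]
ft_force: [0.4, 0.0, -2.1]
finger_gap: 61.2
```

```bash
python3 - <<'E'
from fit import *
snap('wrist','w10'); snap('side','s10'); s=r.sense(); print(s['time'],s['tool_pos'],s['ft_force'],s['wrist_torque'],s['finger_gap'],s['joint_pos'].round())
P,p=cloud('w10','wrist');print(np.load('pics/w10.npz')['pos']); print('shoulder',rim(P,30,32,(607,217)),'foot',rim(P,12,40,(607,217)))
print(todelta([608.1,218.3,120]))
a=cv2.resize(cv2.imread('pics/w10.png')[120:420,160:480],(400,375))
b=cv2.resize(cv2.imread('pics/s10.png')[200:306,225:338],(400,375),interpolation=2)
cv2.imwrite('pics/c10.png',np.hstack([a,b]))
E
```

```text
13.85 [607.67649058 219.15081441 126.51856249] [ 1.76084478  0.69313161 -1.97855752] [-0.00060777  0.02055851 -0.01093636] 61.15823694158871 [15. 19. 84. -0. 78. 38.]
[607.17812777 219.17877919 125.83492662]
shoulder (array([607.9, 217.1,  31.2]), 297) foot (array([608. , 217.2,  38.9]), 292)
[6.5 0.7 0.6]
```

View pics/c10.png

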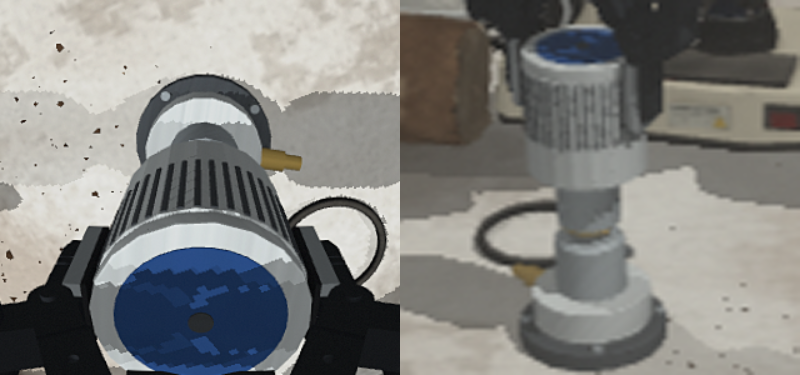

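Emit:
{"op": "move_arm", "data": {
  "deltas": [
    [[5,0.4,0.6],0],
    [[12,0.4,0.6],0],
    [[20,0.4,0.6],0],
    [[27,0.4,0.6],0],
    [[31,0.4,0.6],0],
    [[33,0.4,0.6],0],
    [[33,0.4,0.6],0]
  ]
}}

```text
time: 14.72
tool_pos: [607.8, 218.4, 93.5]
tcp_rot: [-31.7, 89.8, -144.4]
ft_force: [0.2, 0.5, -2.2]
finger_gap: 60.8
```

Emit:
{"op": "move_arm", "data": {
  "deltas": [
    [[4,0,0],0],
    [[8,0,0],0],
    [[11,0,0],0],
    [[14,0,0],0],
    [[17,0,0],0],
    [[19,0,0],0],
    [[19,0,0],0]
  ]
}}

```text
time: 15.6
tool_pos: [607.6, 218.3, 74.3]
tcp_rot: [-33.6, 89.8, -146.3]
ft_force: [0.2, -0.5, -1.4]
finger_gap: 60.8
```

Emit:
{"op": "move_arm", "data": {
  "deltas": [
    [[1,0,0],0],
    [[2,0,0],0],
    [[2.6,0,0],0],
    [[3,0,0],0],
    [[3,0,0],0]
  ]
}}

```text
time: 16.23
tool_pos: [607.7, 218.4, 71.7]
tcp_rot: [-31.3, 89.8, -144.0]
ft_force: [-1.4, -0.1, 1.8]
finger_gap: 61.3
```

Rim rests on the pin (~3.5 N). Turn in 10° steps under light push, watching for the drop.

Emit:
{"op": "move_arm", "data": {
  "deltas": [
    [[0.4,-0.1,0],-5],
    [[0.8,-0.2,0],-10],
    [[0.8,-0.2,0],-10]
  ]
}}

```text
time: 16.6
tool_pos: [607.9, 218.9, 71.6]
tcp_rot: [-41.0, 89.9, -143.7]
ft_force: [-0.8, 1.1, 3.4]
finger_gap: 61.0
```

Emit:
{"op": "move_arm", "data": {
  "deltas": [
    [[0.3,-0.1,0],-5],
    [[0.4,-0.2,0.1],-10],
    [[0.4,-0.2,0.1],-10]
  ]
}}

```text
time: 16.98
tool_pos: [608.1, 219.0, 71.7]
tcp_rot: [-26.6, 89.9, -119.4]
ft_force: [-0.5, 1.5, 4.1]
finger_gap: 61.2
```

Emit:
{"op": "move_arm", "data": {
  "deltas": [
    [[0.5,-0.1,0],-5],
    [[0.8,-0.2,0.1],-10],
    [[0.8,-0.2,0.1],-10]
  ]
}}

```text
time: 17.35
tool_pos: [607.7, 218.4, 70.2]
tcp_rot: [-41.7, 89.9, -124.8]
ft_force: [0.2, -0.1, -1.1]
finger_gap: 61.2
```

Emit:
{"op": "move_arm", "data": {
  "deltas": [
    [[0.5,-0.1,0],-5],
    [[0.8,-0.2,0.1],-10],
    [[0.8,-0.2,0.1],-10]
  ]
}}

```text
time: 17.73
tool_pos: [607.2, 217.9, 68.8]
tcp_rot: [-58.9, 89.8, -132.2]
ft_force: [0.4, 0.3, -0.9]
finger_gap: 61.4
```

```bash
python3 - <<'E'
from h import *
s=r.sense(); print(s['time'],s['tool_pos'],s['ft_force'],s['wrist_torque'],s['finger_gap'],s['joint_pos'].round(1)); print(R.from_euler('xyz',s['tcp_rot'],degrees=True).as_matrix().round(3))
E
```

```text
17.725 [607.19543047 217.9256688   68.77227898] [ 0.36756331  0.3340626  -0.88347517] [-0.00621348 -0.00827491  0.02405913] 61.40993573441127 [15.2 21.6 86.2 -0.1 72.4 -1.5]
[[-0.002  0.958  0.288]
 [-0.002  0.288 -0.958]
 [-1.    -0.003  0.002]]
```

Dropped in at ~30–40°. Back 3° for centring and lower.

Emit:
{"op": "move_arm", "data": {
  "deltas": [
    [[1,0,0],3],
    [[3,0,0],3],
    [[5,0,0],3],
    [[7,0,0],3],
    [[8.5,0,0],3],
    [[8.5,0,0],3]
  ]
}}

```text
time: 18.48
tool_pos: [607.1, 217.9, 60.1]
tcp_rot: [-58.6, 89.8, -134.8]
ft_force: [-0.8, 0.5, -1.8]
finger_gap: 61.3
```

Emit:
{"op": "move_arm", "data": {
  "deltas": [
    [[1,0,0],0],
    [[2,0,0],0],
    [[3,0,0],0],
    [[4,0,0],0],
    [[5,0,0],0],
    [[5,0,0],0]
  ]
}}

```text
time: 19.23
tool_pos: [607.3, 218.0, 55.5]
tcp_rot: [-54.0, 89.8, -130.3]
ft_force: [-3.0, -0.5, 5.4]
finger_gap: 61.4
```

Emit:
{"op": "move_arm", "data": {
  "deltas": [
    [[1,0,0],0],
    [[2,0,0],0],
    [[3,0,0],0],
    [[4,0,0],0],
    [[4,0,0],0]
  ],
  "squeeze": 90
}}

```text
time: 19.85
tool_pos: [607.5, 218.0, 53.4]
tcp_rot: [-46.7, 89.8, -122.9]
ft_force: [-9.0, -2.7, 15.8]
finger_gap: 61.0
```

```bash
python3 - <<'E'
from fit import *
snap('side','s11'); snap('wrist','w11'); s=r.sense(); print(s['time'],s['tool_pos'],s['ft_force'],s['wrist_torque'])
W=R.from_euler('xyz',s['tcp_rot'],degrees=True);print(W.as_matrix().round(3),W.inv().apply([-.7,-.2,0]))
P,p=cloud('s11','side');p=p.astype(int)
m=(p[...,2]>p[...,0]+50)&(np.hypot(P[...,0]-608,P[...,1]-217)<35)&(P[...,2]>70);print('side top z',m.sum(),np.percentile(P[m][:,2],[20,50,80]))
P,p=cloud('w11','wrist');p=p.astype(int)
m=(p[...,2]>p[...,0]+50)&(np.hypot(P[...,0]-608,P[...,1]-217)<24)&(P[...,2]<120);print('wrist top z',m.sum(),np.percentile(P[m][:,2],[20,50,80]))
a=cv2.resize(cv2.imread('pics/w11.png')[120:420,160:480],(400,375))
b=cv2.resize(cv2.imread('pics/s11.png')[220:306,232:324],(400,375),interpolation=2)
cv2.imwrite('pics/c11.png',np.hstack([a,b]))
E
```

```text
19.95 [607.48142303 218.03025592  53.40860403] [-8.99954559 -3.7812713  15.04098284] [-0.36135209  1.37556478  0.03519811]
[[-0.001  0.971  0.238]
 [-0.002  0.238 -0.971]
 [-1.    -0.002  0.002]] [ 0.00139637 -0.72747607  0.02786799]
side top z 18 [96.95423578 97.75563453 98.2132452 ]
wrist top z 10500 [96.79517976 97.23655101 97.66283927]
```

View pics/c11.png

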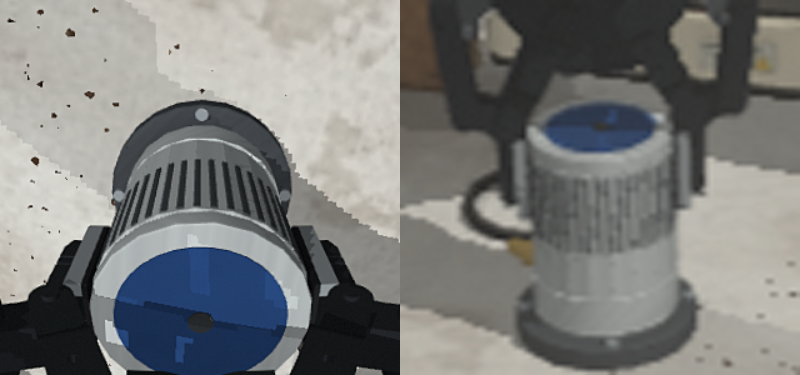

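Emit:
{"op": "move_arm", "data": {
  "deltas": [
    [[2,-0.4,0],0],
    [[2.5,-0.7,0],0],
    [[2.8,-0.7,0],0],
    [[2.8,-0.7,0],0]
  ]
}}

```text
time: 20.45
tool_pos: [607.5, 218.0, 53.4]
tcp_rot: [-6.3, 89.9, -82.5]
ft_force: [-10.7, -3.9, 19.5]
finger_gap: 61.0
```

```bash
python3 - <<'E'
from fit import *
s=r.sense(); print(s['time'],s['tool_pos'],s['ft_force'],s['wrist_torque'],s['finger_gap'])
snap('wrist','w12')
P,p=cloud('w12','wrist');p=p.astype(int)
m=(p[...,2]>p[...,0]+50)&(np.hypot(P[...,0]-608,P[...,1]-217)<24)&(P[...,2]<120);print('wrist top z',m.sum(),np.percentile(P[m][:,2],[20,50,80]))
E
```

```text
20.45 [607.52521548 218.0128465   53.38824006] [-10.67524758  -3.90330248  19.49376517] [-0.36847405  1.59785333  0.02098831] 60.96360066988029
wrist top z 10501 [96.78283706 97.21322778 97.634994  ]
```

Emit:
{"op": "move_arm", "data": {
  "deltas": [
    [[2.5,-1.5,0],1.5],
    [[2.8,-2,0],3],
    [[2.8,-2,0],0],
    [[2.8,-2,0],-3],
    [[2.8,-2,0],-1],
    [[2.8,-2,0],0],
    [[2.8,-2,0],0]
  ]
}}

```text
time: 21.38
tool_pos: [607.9, 218.1, 53.4]
tcp_rot: [69.4, 89.7, -6.8]
ft_force: [-1.3, -1.1, 13.1]
finger_gap: 60.9
```

```bash
python3 - <<'E'
from fit import *
s=r.sense(); print(s['time'],s['tool_pos'],s['ft_force'],s['wrist_torque'],s['finger_gap'])
snap('wrist','w13')
P,p=cloud('w13','wrist');p=p.astype(int)
m=(p[...,2]>p[...,0]+50)&(np.hypot(P[...,0]-608,P[...,1]-217)<24)&(P[...,2]<120)
def plane(Q): 
    A=np.c_[Q[:,0]-607.5,Q[:,1]-217.3,np.ones(len(Q))]; c=np.linalg.lstsq(A,Q[:,2],rcond=None)[0]; return np.r_[np.degrees(c[:2]),c[2]].round(2)
print('top',m.sum(),plane(P[m]))
q=np.hypot(P[...,0]-607.5,P[...,1]-217.3)
m=(q>34)&(q<38)&(abs(P[...,2]-12)<4);print('foot',m.sum(),plane(P[m]))
m=(q>45)&(q<90)&(abs(P[...,2])<4);print('bench',m.sum(),plane(P[m]))
E
```

```text
21.375 [607.88275065 218.08230616  53.43572966] [-1.33671228 -1.05489084 13.13143572] [-0.06424619  0.40899664  0.00840639] 60.8904995849786
top 10548 [ 0.25 -0.16 97.25]
foot 1691 [ 0.21 -0.64 12.19]
bench 36261 [ 0.02 -0.11  0.74]
```

Emit:
{"op": "move_arm", "data": {
  "deltas": [
    [[3,-2.2,0],0],
    [[3.3,-2.2,0],0],
    [[3.3,-2.2,0],0],
    [[3.3,-2.2,0],0]
  ]
}}

```text
time: 21.92
tool_pos: [607.9, 218.1, 53.5]
tcp_rot: [79.6, 89.4, 3.3]
ft_force: [-2.7, -1.4, 17.2]
finger_gap: 60.7
```

```bash
python3 - <<'E'
from fit import *
for i in range(3):
    snap('side','s14_%d'%i); s=r.sense(); print(s['time'],s['tool_pos'],s['ft_force'],s['wrist_torque'],s['finger_gap'])
P,p=cloud('s14_2','side'); 
for n,u,v,z in(('vial',370,281,57),('weight',266,322,38),('tin',379,220,40)): print(n,np.abs(p[v-8:v+9,u-8:u+9].astype(int)-np.load('pics/side0.npz')['p'][v-8:v+9,u-8:u+9]).mean())
b=cv2.imread('pics/s14_2.png'); cv2.imwrite('pics/c14.png',np.hstack([cv2.resize(b[150:400,200:450],(400,400)),cv2.resize(b[225:300,240:315],(400,400),interpolation=2)]))
E
```

```text
21.975 [607.93605238 218.08816487  53.5242831 ] [-4.25349152 -0.97033337 18.52486078] [-0.27807158  1.05479166 -0.01232205] 60.97627713949204
22.025 [607.9568753  218.1210082   53.54519034] [-3.25399844 -0.61558425 17.69834066] [-0.21171007  1.0582439   0.03619313] 60.742813491343334
22.075 [607.92366058 218.11250565  53.51970883] [-4.96813899 -0.99141357 17.93302643] [-0.24665134  1.04006725  0.08526347] 60.83631875151173
vial 25.935409457900807
weight 39.35524798154556
tin 14.575547866205305
```

```bash
python3 - <<'E'
from fit import *
snap('top','t14')
for f in('top0','t14','side0','s14_2'):
    cam='top' if f[0]=='t' else 'side'; P,p=cloud(f,cam); o=[f]
    for n,c,rad,lo in(('vial',(433,246),22,15),('weight',(597,368),24,10),('tin',(425,-90),40,15)):
        m=(np.hypot(P[...,0]-c[0],P[...,1]-c[1])<rad)&(P[...,2]>lo)&(P[...,2]<75); o+=[n,P[m].mean(0).round(1),m.sum()]
    print(*o)
s=r.sense();print(s['time'],s['tool_pos'],s['ft_force']); r.hand_in()
E
```

```text
top0 vial [430.4 245.4  49.5] 129 weight [596.5 370.1  28.8] 163 tin [423.4 -85.6  26.5] 566
t14 vial [nan nan nan] 0 weight [596.5 370.1  27.8] 164 tin [423.6 -85.6  26.5] 562
side0 vial [435.6 253.7  39. ] 311 weight [600.4 377.8  25.4] 309 tin [426.4 -81.   30.4] 363
s14_2 vial [435.6 253.6  39.1] 309 weight [600.5 377.9  25.7] 304 tin [426.4 -81.1  30.6] 360
22.125 [607.93399589 218.11090905  53.53444245] [-3.1137972  -0.4890062  18.72355904]
the job is handed in; nothing more can be done<stdin>:6: RuntimeWarning: Mean of empty slice.
  ret = um.true_divide(
```

I set the copper-faced plate on the pack and lowered the collar over the pack and neck. After about 30–40° of turn it dropped over the pin, and I pushed it home. I handed in at 22.1 s, still gripping the collar and pushing down with about 18 N.

**Plate:** the copper-faced plate measured within 0.3 mm of the cell's axis, with its top at 94.5–95 mm (94 expected).

**Collar:** its height stayed at the same stop (TCP 53.4–53.5 mm) as the push varied between 13 and 19.5 N, above the roughly 11 N of spring force. Its top measured about 96.5 mm after correcting for the bench reading (96 expected). The travel from resting on the pin to the stop read 18.3 mm instead of 19 mm; I put that down to slight tilt on the pin and measuring noise. One side load of about 11 N built up during the push, and I relieved it to about 3–5 N.

**Bystanders:** the vial, weight and tin are unmoved in the side camera to about 0.3 mm. In the top camera the vial gave no reading in the last picture, probably because the arm hid it, so only the side camera confirms it at the end. I could not view the final picture because the viewing limit was reached, so the final check used measurements only.

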